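# Lower a reagent cassette on a bench lift and slide it home

### The arm

A 6-joint arm with a two-finger parallel gripper is mounted at the origin on the work surface. World frame = base frame: x ahead of the robot, y to its left, z up, the work surface at z = 0. Lengths are in m, angles in rad, forces in N, time in s.
With the tool pointing down it reaches from about 0.25 to 0.725 m from the base axis. Payload 4 kg.
Tool frame: the origin (TCP) lies midway between the tips of the shut fingers; the grasp point (between the pads) lies 19 mm behind it; z points along the fingers, y is the line along which they close (so a half turn about z gives the same grasp; the last joint's range is limited). The gripper opens to 85 mm and grips with 20 to 120 N. Pads are 22 mm wide; open, the fingers measure 114 mm over their backs; the gripper's body (76 mm by 85 mm) begins 54 mm behind the grasp point. The pads swing forward as they close: fully open they stand 13 mm farther back than shut.
Start: joints at [-1.195, 0.241, 0.005, 1.335, 0, 1.571], TCP at [0.184, -0.465, 0.211] pointing down, gripper open.
Joint ranges: [-2.72, 2.72], [-1.05, 1.87], [-1.09, 1.28], [-1.99, 2.15], [-1.42, 1.44], [-3.14, 3.14]. Speed limits (rad/s): [2.79, 2.79, 3.14, 3.14, 3.14, 3.14].

### API

Orientations are given as a rotation vector (axis times angle).
In Python, from cell import get_state, eyes, workorder, boxes_of, cut_out gives the robot as it stands.
- The arm moves only by the shell command python3 -m inch 'ROWS'. ROWS is JSON, a list of rows, each a list of 5 numbers: the closure in counts, from 0 (fully open) to 255 (shut), then the shift along the tool's x, y, z scaled (see below), then the turn about the tool's z scaled (see below). A call has exactly 5 rows; each row is the pose to reach, as a shift and turn from the pose commanded when the call began, along the tool's axes at that moment, turning the shorter way round; what a row does not reach only later rows make up. The controller multiplies each number of a shift by 50 cm and each number of a turn by pi rad. A row lasts 1/10 s, in which the tool goes at most 50 mm and 8.59 degrees, less where a joint would pass 70% of its speed; a pose out of reach is approached as far as the arm can. A call with a number of a shift or a turn outside -1 to 1 is refused whole. A call with a gripper value outside its range is refused whole. The fingers move at their own pace and stop on an object; the grip force is fixed at half the most. Time passes only in rows, so rows that repeat a pose let the fingers close, or fill a call up. It gives the time, the measured TCP pose, the force, the opening and the grip force at its end, in the units of the state.
- get_state(): the state, without advancing time (a new reading comes with each control period).
- eyes.read_camera(name): name is "side" or "top"; returns a dict with "img" (400x640x3 uint8, blue, green, red), "fx", "fy", "cx", "cy" (pixels), "k1" (the pictures are not rectified: a ray, as slopes to the right and down, at radius r is drawn at 1 + k1 r^2 times it, then the intrinsics apply), "extrinsics" (4x4, takes a point from camera to world coordinates). Camera axes: x right, y up, looking along -z (the intrinsics and any distortion apply to the point x, -y, -z); pixel columns grow to the right and rows downward; lengths in m; the calibration is good to about 2 mm. A picture is of the moment at which its call begins. There is no depth.
- workorder.close_job(): hands the job in; it is judged then, once.
Trained networks look in a picture, given as the dict that the camera call returned (one of the last four; its "shot" number tells which), for a name from the list of things; names that differ only in an ending like _2 or _b are one class to them, and where a whole thing is asked for, a point or a joint stands for the part that bears it (a point fixed in the world has none). Each returns a list of dicts, best first, with "conf" (0 to 1); they miss things now and then, are a little off and sometimes report something else, mostly with a low value. They report only what shows in the picture. A call takes as long as a camera call. They do not tell look-alikes from the thing itself.
- boxes_of(picture, query): "at" ([x, y, z] in m, in world coordinates, good to about 4 mm: the middle of the surface that is visible of it).
- cut_out(picture, query): "pixels" (400x640 bool, what is visible of it).
The state is a dict: "clock": time; "joint_pos": joint angles; "joint_velocities": joint speeds; "tau": joint torques, N m; "ee_pos": TCP position; "tcp_rot": TCP orientation; "ft_force": force on the tool from outside, world axes, zero at the start; "torque": the same for the moment, N m; "width": finger opening in m; "grip_force": force on a finger pad.
Only numpy, scipy, OpenCV 4.12 (cv2) and the standard library are available. Lean on these libraries where they do the work, as an engineer would, in place of code of your own. Each camera call takes 0.05 s, during which the arm holds its last target. There are 200 camera calls.

### The job

Crack the red release valve of the bench lift open a fraction of a turn so that the platform with the reagent cassette sinks slowly, never faster than about 3 cm a second, and close the valve again so that the platform stays level with the top of the loading shelf beside it (there is no pump handle, so do not go below it). Then slide the cassette across onto the shelf until it is home against the red end stop, keeping it flat and the platform where it is, and leave the bottle, the pot and the timer alone.

Things in the scene. Friction and masses are not known exactly. Their poses are not given: they have to be found in the camera images.
- valve_grip (a point): Centre of the red bar handle of the release valve: 60 mm long (its own x), 14 mm thick (y), 26 mm high; z is the vertical turning axis and the axes turn with the valve. It stands on a stem above a brass boss (top 27 mm below this point) on the blue pump block, 150 mm from the platform's centre towards the robot, 80 mm clear of the platform's edge.
- valve (a joint): Valve angle, rad: 0 shut (hard stop; closed: under 0.12), opens anticlockwise seen from above, to 1.4. Stays where left; turning takes 0.15 N m. Shut, it holds against a further 12 N. The ram begins to sink somewhere from 0.25 to 0.65, depending on load and friction; beyond that its speed grows 0.03 to 0.05 m/s per 0.1 rad (wide open is too fast). Turned back below that point it stops at once.
- ram (a joint): Height of the lift's ram in m above its bottom stop; it starts at 0.1 (top 0.12) and the platform moves with it. It only sinks (by its weight and its load) while the valve is open; it cannot be raised again.
- platform_top (a point): Centre of the upper face of the lift's aluminium platform, 140 mm (x) by 120 mm (y), 10 mm thick; z up, -y points to the loading shelf. It starts about 190 mm above the table. Two guide strips 8 mm high run along y at x = +-62 to 70 mm; the two y ends are open.
- shelf_seat (a point): Point on the top of the ivory loading shelf under the middle of the cassette when home; 136 mm along -y from the platform's centre, same axes; its height varies. Red end stop: face 50 mm along -y from here, 30 mm high. Guides 12 mm high, 124 mm apart, flared at the entry, along y. The level face begins 60 mm along +y; before it a lip sloping down 5 mm over 10 mm, then a 6 mm gap to the platform.
- cassette_center (a point): Centre (half-way up) of the white reagent cassette with four flat coloured lids: 100 by 100 mm, 45 mm high, 0.4 to 0.9 kg, too wide to grasp. It starts on the platform, at most 6 mm and 0.08 rad off its middle. Axes as the platform's; z up.
- reagent_bottle: Bystander: bottle 52 mm across, 110 mm high, blue cap; origin at the centre of its underside.
- steel_pot: Bystander: open steel pot 70 mm across, 70 mm high; origin at the centre of its underside.
- timer: Bystander: white timer 30 by 75 mm, 60 mm high; origin at the centre of its underside.
Not all that is in view belongs to the job. What is shaped like the part that bears cassette_center but blue or purple is not meant.

How it is judged:
On the way, in this order (a step that is already met when the one before it is completed fails the run):
1. with the valve cracked open, the platform has sunk by 10 mm (distance of platform_top from where it was at the start of the episode above 0.01 m and value of joint valve above 0.2 rad), for 0.1 s.
2. the valve is closed again and the platform rests level with the shelf (within 6 mm), the cassette still on it (value of joint valve below 0.12 rad and z of platform_top in the frame of shelf_seat between -0.006 and 0.006 m and velocity of joint ram above -0.003 m/s and horizontal distance between cassette_center and platform_top below 0.035 m), for 0.3 s.
At the end, for the whole second after the job is handed in: The cassette lies flat and at rest on the loading shelf, within 12 mm of the end stop and between the guides; the platform is still level with the shelf within 6 mm and the valve is closed (below 0.12 rad) (horizontal distance between cassette_center and shelf_seat below 0.022 m and y of cassette_center in the frame of shelf_seat below 0.012 m and z of cassette_center in the frame of shelf_seat between 0.018 and 0.028 m and angle between cassette_center's own z axis and vertical below 0.06 rad and linear speed of cassette below 0.01 m/s and value of joint valve below 0.12 rad and z of platform_top in the frame of shelf_seat between -0.006 and 0.006 m); the robot touches nothing.
It fails at once if the platform sinks faster than 4.5 cm/s (velocity of joint ram below -0.045 m/s).
It fails at once if the cassette is tipped by more than 0.25 rad (angle between cassette_center's own z axis and vertical above 0.25 rad).
It fails at once if a bystander is moved by more than 30 mm (distance of any of reagent_bottle, steel_pot, timer from where it was at the start of the episode above 0.03 m).
It also fails if it takes over 64 s, if anything falls off the work surface, if the arm or the gripper's body presses on something with over 40 N, if the wrist force passes 120 N, or if a joint passes its speed limit or range.

## Working session

There is one attempt and no reset: what is moved stays moved. The work goes in short steps, Python scripts to look and compute and a shell command to move; the robot and the scene stay as the last step left them, time stands still between calls to the robot, and variables do not carry over. Pictures are saved under pics/ and viewed, at most 12 in all, crops included, and the job is handed in when it is done.

```bash
mkdir -p pics; ls
cat > h.py <<'E'
import numpy as np, cv2
from cell import get_state, eyes, workorder, boxes_of, cut_out
def ray(p,u,v):
    K=np.array([[p['fx'],0,p['cx']],[0,p['fy'],p['cy']],[0,0,1.]])
    x,y=cv2.undistortPoints(np.array([[[u,v]]],float),K,np.array([p['k1'],0,0,0.]))[0,0]
    E=np.array(p['extrinsics']); return E[:3,3],E[:3,:3]@np.array([x,-y,-1.])
def at_z(p,u,v,z):
    o,d=ray(p,u,v); return o+d*(z-o[2])/d[2]
def proj(p,X):
    E=np.array(p['extrinsics']); c=E[:3,:3].T@(np.array(X)-E[:3,3])
    x,y=c[0]/-c[2],-c[1]/-c[2]; s=1+p['k1']*(x*x+y*y)
    return p['fx']*x*s+p['cx'],p['fy']*y*s+p['cy']
E
python3 - <<'E'
from h import *
np.set_printoptions(precision=4,suppress=True)
s=get_state(); print({k:np.round(s[k],3) for k in s})
for c in('top','side'):
    p=eyes.read_camera(c); cv2.imwrite(f'pics/{c}0.png',p['img']); print(c,p['fx'],p['k1'],np.array(p['extrinsics']))
    for q in('valve_grip','platform_top','cassette_center','reagent_bottle','steel_pot','timer','shelf_seat'):
        try:
            print(q,[(np.round(b['at'],3),round(b['conf'],2),np.round(proj(p,b['at']))) for b in boxes_of(p,q)])
        except Exception as e: print(q,e)
E
```

```text
pics
{'clock': np.float64(0.0), 'joint_pos': array([-1.195,  0.241,  0.004,  1.335, -0.   ,  1.571]), 'joint_velocities': array([-0.001, -0.001,  0.002, -0.001,  0.001, -0.002]), 'tau': array([  0.002, -37.232,  25.241,   0.017,   0.   ,  -0.   ]), 'ee_pos': array([ 0.183, -0.464,  0.21 ]), 'tcp_rot': array([-3.084, -0.586,  0.001]), 'ft_force': array([-0.121,  0.118, -0.108]), 'torque': array([-0.012, -0.011, -0.018]), 'grip_force': np.float64(0.0), 'width': np.float64(0.085)}
top 362.2386849119832 -0.03440790467022858 [[-0.001   0.9851 -0.1719  0.4015]
 [-0.9999  0.0019  0.0169  0.0201]
 [ 0.017   0.1719  0.985   1.1215]
 [ 0.      0.      0.      1.    ]]
valve_grip [(array([0.462, 0.032, 0.116]), 0.46, array([307., 243.]))]
platform_top [(array([0.566, 0.025, 0.198]), 0.65, array([309., 201.]))]
cassette_center [(array([ 0.81 , -0.078,  0.05 ]), 0.97, array([343., 132.])), (array([0.612, 0.025, 0.245]), 0.96, array([309., 179.])), (array([ 0.637, -0.274,  0.044]), 0.92, array([407., 187.])), (array([0.799, 0.122, 0.044]), 0.74, array([278., 136.])), (array([0.548, 0.194, 0.046]),
[... 669 characters left out ...]
 array([365., 235.]))]
platform_top [(array([0.598, 0.053, 0.198]), 0.8, array([309., 203.]))]
cassette_center [(array([0.609, 0.046, 0.245]), 0.86, array([306., 186.])), (array([0.796, 0.136, 0.045]), 0.79, array([228., 245.])), (array([ 0.636, -0.311,  0.047]), 0.79, array([339., 149.])), (array([0.552, 0.211, 0.045]), 0.75, array([305., 298.])), (array([ 0.811, -0.055,  0.045]), 0.59, array([255., 192.]))]
reagent_bottle [(array([0.397, 0.277, 0.078]), 0.84, array([363., 340.]))]
steel_pot [(array([ 0.392, -0.213,  0.046]), 0.67, array([409., 189.]))]
timer [(array([0.631, 0.332, 0.063]), 0.63, array([252., 330.]))]
shelf_seat [(array([ 0.558, -0.139,  0.128]), 0.87, array([348., 173.]))]
```

Run:
```python
import cv2
t=cv2.imread('pics/top0.png')[110:300,220:420]; s=cv2.imread('pics/side0.png')[110:300,230:430]
a=cv2.hconcat([t,s]); cv2.imwrite('pics/c0.png',cv2.resize(a,None,fx=2,fy=2,interpolation=cv2.INTER_CUBIC))
```

```text
(no output)
```

View pics/top0.png

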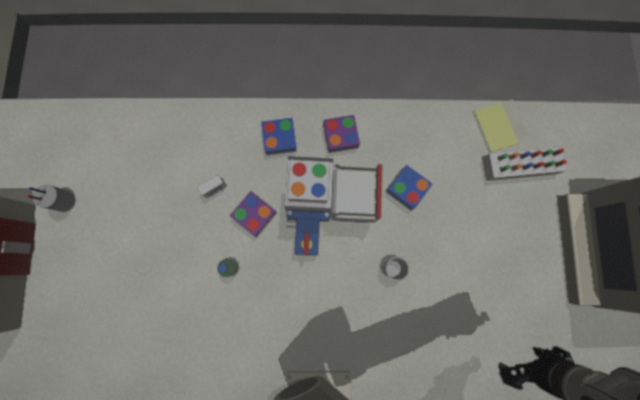

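View pics/c0.png

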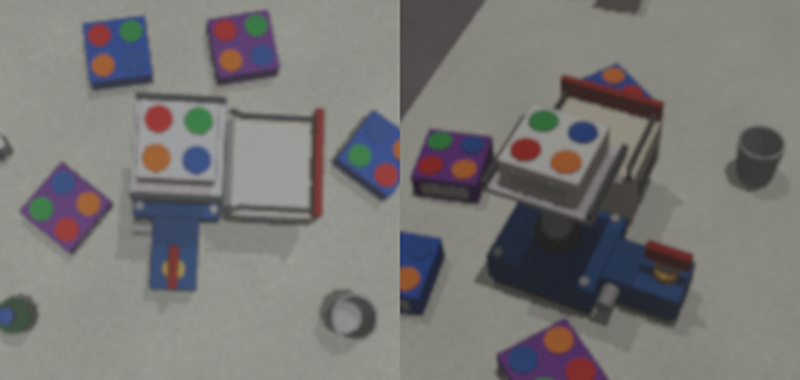

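The white cassette with four lids is at top-view (309,179), on the platform. The four look-alikes at (278,136), (341,133), (408,187) and (253,214) are blue or purple, so they are not meant. The valve's red bar is at (306,243), and the shelf's red stop is at about (379,190).

```bash
cat >> h.py <<'E'
def tri(pa,a,pb,b):
    o1,d1=ray(pa,*a);o2,d2=ray(pb,*b)
    d1=d1/np.linalg.norm(d1);d2=d2/np.linalg.norm(d2)
    A=np.stack([d1,-d2],1);t=np.linalg.lstsq(A,o2-o1,rcond=None)[0]
    x,y=o1+d1*t[0],o2+d2*t[1];return (x+y)/2,np.linalg.norm(x-y)
def red(p,box):
    h=cv2.cvtColor(p['img'],cv2.COLOR_BGR2HSV).astype(int)
    m=((h[...,0]<8)|(h[...,0]>170))&(h[...,1]>130)&(h[...,2]>60)
    u0,v0,u1,v1=box;k=np.zeros(m.shape,bool);k[v0:v1,u0:u1]=m[v0:v1,u0:u1];return k
def rect(m):
    ys,xs=np.nonzero(m);return cv2.minAreaRect(np.stack([xs,ys],1).astype(np.float32)),len(xs)
def hexim(p,box,n,f):
    u0,v0,u1,v1=box;cv2.imwrite(n,cv2.resize(p['img'][v0:v1,u0:u1],None,fx=f,fy=f,interpolation=cv2.INTER_CUBIC))
E
python3 - <<'E'
from h import *
np.set_printoptions(precision=4,suppress=True)
T=eyes.read_camera('top');S=eyes.read_camera('side')
vt,n1=rect(red(T,(295,225,320,262)));vs,n2=rect(red(S,(345,225,382,250)))
print('valve',vt,n1,vs,n2,tri(T,vt[0],S,vs[0]))
et,n1=rect(red(T,(370,155,390,225)));es,n2=rect(red(S,(305,145,365,170)))
print('stop',et,n1,es,n2,tri(T,et[0],S,es[0]))
bt=cv2.boxPoints(vt); print([at_z(T,*c,.115) for c in bt])
ct=cut_out(T,'cassette_center');cs=cut_out(S,'cassette_center')
for n,L in(('T',ct),('S',cs)):
    for c in L:
        r=rect(c['pixels']);print(n,c['conf'],r)
from scipy.spatial.transform import Rotation as R
print(R.from_rotvec(get_state()['tcp_rot']).as_matrix())
a=np.hstack([cv2.resize(T['img'][150:260,285:390],None,fx=5,fy=5,interpolation=cv2.INTER_CUBIC)])
cv2.imwrite('pics/t1.png',a);hexim(S,(270,140,400,260),'pics/s1.png',5)
E
```

```text
valve ((306.0, 243.0), (18.0, 2.0), 90.0) 46 ((364.0500183105469, 235.85000610351562), (21.503490447998047, 3.4785056114196777), 18.434947967529297) 76 (array([0.4634, 0.0341, 0.1048]), np.float64(0.00019278581241918304))
stop ((378.6709289550781, 190.99195861816406), (1.8774901628494263, 50.033897399902344), 1.3971810340881348) 94 ((336.4979248046875, 153.63278198242188), (49.72888946533203, 6.63481330871582), 14.931416511535645) 157 (array([ 0.5995, -0.1625,  0.1663]), np.float64(9.910500170161115e-05))
[array([0.4876, 0.0368, 0.115 ]), array([0.4876, 0.0312, 0.115 ]), array([0.4379, 0.0311, 0.115 ]), array([0.4379, 0.0366, 0.115 ])]
T 0.79 (((253.68113708496094, 213.66604614257812), (33.97052001953125, 33.110504150390625), 42.51044845581055), 1096)
T 0.74 (((308.3778381347656, 181.4438934326172), (39.850215911865234, 42.6966667175293), 2.862405300140381), 1614)
T 0.65 (((279.07000732421875, 135.99000549316406), (35.921024322509766, 33.2340202331543), 81.8698959350586), 1152)
T 0.64 (((341.1120300292969, 133.61599731445312), (34.16712188720703, 32.55715560913086), 79.69515228271484), 1091)
T 0.55 (((408.96002197265625, 187.72003173828125), (32.79999923706055, 34.400001525878906), 36.869895935058594), 1121)
S 0.92 (((306.2821960449219, 296.69482421875), (44.86225509643555, 46.70231246948242), 61.189208984375), 1955)
S 0.67 (((227.3509521484375, 244.62831115722656), (45.15069580078125, 40.297760009765625), 10.619654655456543), 1584)
S 0.65 (((255.32974243164062, 192.07839965820312), (38.626731872558594, 34.98760986328125), 8.972626686096191), 1200)
S 0.61 (((340.7739562988281, 148.4962615966797), (32.26953125, 11.305163383483887), 17.650123596191406), 243)
S 0.59 (((306.5, 186.5), (49.963985443115234, 45.53679656982422), 18.434947967529297), 2018)
[[ 0.9302  0.367   0.    ]
 [ 0.367  -0.9302 -0.0001]
 [-0.      0.0001 -1.    ]]
```

View pics/t1.png

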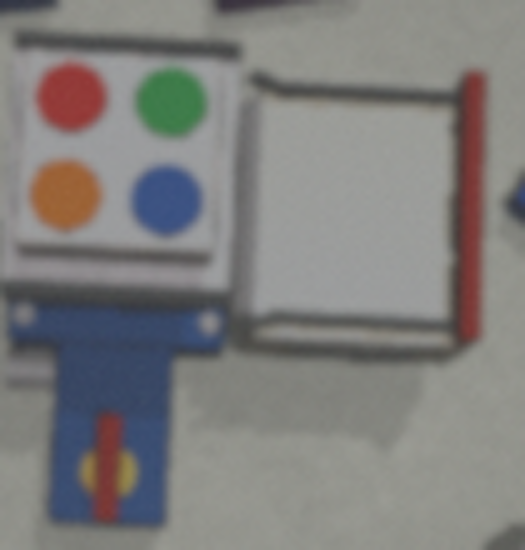

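View pics/s1.png

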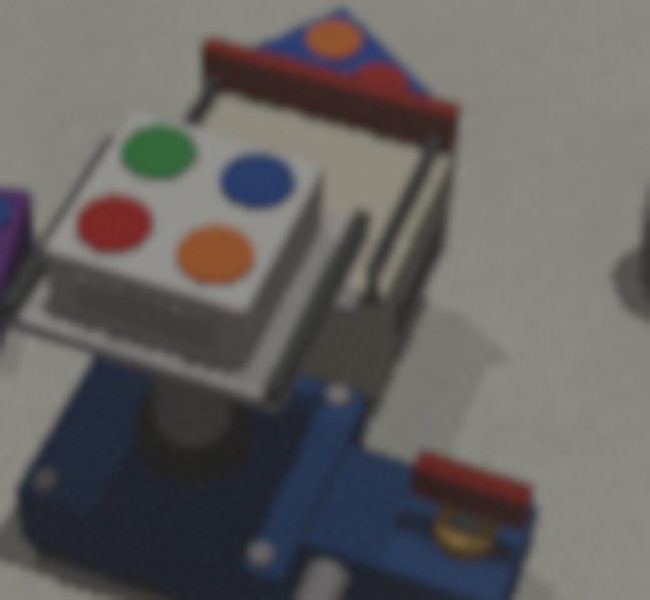

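```bash
cat > go.py <<'E'
import sys
from h import *
from scipy.spatial.transform import Rotation as R
s=get_state();M=R.from_rotvec(s['tcp_rot']).as_matrix()
x,y,z,yaw=map(float,sys.argv[1:5]);p=s['ee_pos']
d=M.T@(np.array([x,y,z])-p)/.5
cur=np.arctan2(M[1,0],M[0,0]);t=-(yaw-cur)/np.pi
print('clock',round(float(s['clock']),2),'pos',np.round(p,4),'yaw',round(cur,4),'F',np.round(s['ft_force'],1),'w',round(float(s['width']),4),'| rows',np.round(d,4),round(t,4))
E
python3 -m inch '[[255,0.46,-0.15,0,0.136],[255,0.46,-0.15,0,0.136],[255,0.46,-0.15,0,0.136],[255,0.46,-0.15,0,0.136],[255,0.46,-0.15,0,0.136]]'; python3 go.py .606 -.109 .18 -.05
```

```text
clock: 1.5
ee_pos: [0.3631, -0.3165, 0.2109]
tcp_rot: [3.14, -0.083, 0.001]
ft_force: [1.4, -0.7, 0.2]
width: 0.0121
grip_force: 0.0
clock 1.5 pos [ 0.3631 -0.3165  0.2109] yaw -0.053 F [ 1.4 -0.7  0.2] w 0.0121 | rows [ 0.4632 -0.4402  0.0619] -0.0009
```

```bash
python3 -m inch '[[255,0.3,-0.29,0,0],[255,0.3,-0.29,0,0],[255,0.3,-0.29,0,0],[255,0.3,-0.29,0,0],[255,0.3,-0.29,0,0]]' >/dev/null;  python3 -m inch '[[255,0.155,-0.145,0.02,0],[255,0.155,-0.145,0.04,0],[255,0.155,-0.145,0.06,0],[255,0.155,-0.145,0.06,0],[255,0.155,-0.145,0.06,0]]'; python3 go.py .606 -.109 .14 -.05
```

```text
clock: 2.5
ee_pos: [0.5991, -0.1129, 0.1803]
tcp_rot: [3.14, -0.082, -0.003]
ft_force: [-0.1, -0.9, 0.2]
width: -0.0005
grip_force: 0.0
clock 2.5 pos [ 0.5991 -0.1129  0.1803] yaw -0.0522 F [-0.1 -0.9  0.2] w -0.0005 | rows [ 0.0136 -0.0086  0.0806] -0.0007
```

Probing the shelf top gently (12 mm per call well above it, then smaller steps).

```bash
python3 -m inch '[[255,0,0,0.02,0],[255,0,0,0.03,0],[255,0,0,0.04,0],[255,0,0,0.05,0],[255,0,0,0.05,0]]'; python3 -m inch '[[255,0,0,0.004,0],[255,0,0,0.008,0],[255,0,0,0.012,0],[255,0,0,0.016,0],[255,0,0,0.016,0]]'|egrep 'ee_pos|force'
```

```text
clock: 3.0
ee_pos: [0.5996, -0.1124, 0.1549]
tcp_rot: [-3.14, 0.082, 0.002]
ft_force: [-0.3, 1.0, 0.8]
width: 0.0001
grip_force: 0.0
ee_pos: [0.6001, -0.112, 0.1473]
ft_force: [0.7, -0.5, -0.6]
grip_force: 0.0
```

```bash
for i in 1; do python3 -m inch '[[255,0,0,0.004,0],[255,0,0,0.008,0],[255,0,0,0.010,0],[255,0,0,0.012,0],[255,0,0,0.012,0]]'|egrep 'ee_pos|ft_force';python3 -m inch '[[255,0,0,0.004,0],[255,0,0,0.006,0],[255,0,0,0.008,0],[255,0,0,0.01,0],[255,0,0,0.01,0]]'|egrep 'ee_pos|ft_force'; done
```

```text
ee_pos: [0.6002, -0.1121, 0.1415]
ft_force: [0.1, -0.4, -1.1]
ee_pos: [0.6002, -0.1121, 0.1365]
ft_force: [0.7, -0.1, 0.4]
```

```bash
python3 -m inch '[[255,0,0,0.002,0],[255,0,0,0.004,0],[255,0,0,0.006,0],[255,0,0,0.008,0],[255,0,0,0.008,0]]'|egrep 'ee_pos|ft_force';python3 -m inch '[[255,0,0,0.002,0],[255,0,0,0.004,0],[255,0,0,0.006,0],[255,0,0,0.006,0],[255,0,0,0.006,0]]'|egrep 'ee_pos|ft_force'
```

```text
ee_pos: [0.6001, -0.1121, 0.1325]
ft_force: [-0.1, 0.7, 0.3]
ee_pos: [0.6003, -0.1121, 0.1297]
ft_force: [0.6, -0.1, -0.3]
```

```bash
python3 -m inch '[[255,0,0,0.002,0],[255,0,0,0.004,0],[255,0,0,0.006,0],[255,0,0,0.006,0],[255,0,0,0.006,0]]'|egrep 'ee_pos|ft_force';python3 -m inch '[[255,0,0,0.002,0],[255,0,0,0.004,0],[255,0,0,0.006,0],[255,0,0,0.006,0],[255,0,0,0.006,0]]'|egrep 'ee_pos|ft_force'
```

```text
ee_pos: [0.6002, -0.1121, 0.1266]
ft_force: [0.4, 0.3, 0.3]
ee_pos: [0.6003, -0.1121, 0.1236]
ft_force: [1.0, -0.3, -0.5]
```

```bash
python3 -m inch '[[255,0,0,0.002,0],[255,0,0,0.004,0],[255,0,0,0.006,0],[255,0,0,0.006,0],[255,0,0,0.006,0]]'|egrep 'ee_pos|ft_force';python3 -m inch '[[255,0,0,0.002,0],[255,0,0,0.004,0],[255,0,0,0.006,0],[255,0,0,0.006,0],[255,0,0,0.006,0]]'|egrep 'ee_pos|ft_force'
```

```text
ee_pos: [0.6002, -0.1121, 0.1207]
ft_force: [-0.3, -0.3, 0.8]
ee_pos: [0.6003, -0.1121, 0.1177]
ft_force: [0.2, -0.8, 0.0]
```

Run:
```python
from h import *
S=eyes.read_camera('side');hexim(S,(270,120,400,240),'pics/s2.png',5)
```

```text
(no output)
```

View pics/s2.png

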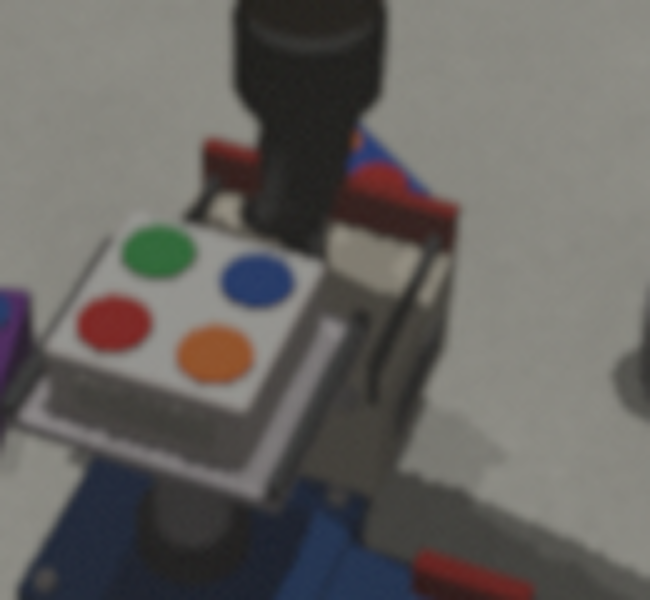

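```bash
python3 -m inch '[[255,0,0,0.002,0],[255,0,0,0.004,0],[255,0,0,0.006,0],[255,0,0,0.007,0],[255,0,0,0.007,0]]'|egrep 'ee_pos|ft_force'
```

```text
ee_pos: [0.6002, -0.1121, 0.114]
ft_force: [-0.1, 0.4, -0.5]
```

```bash
python3 -m inch '[[255,0,0,0.002,0],[255,0,0,0.004,0],[255,0,0,0.006,0],[255,0,0,0.007,0],[255,0,0,0.007,0]]'|egrep 'ee_pos|ft_force'
```

```text
ee_pos: [0.6002, -0.1121, 0.1106]
ft_force: [-0.2, -0.6, 0.8]
```

Run:
```python
from h import *
S=eyes.read_camera('side');T=eyes.read_camera('top')
print(get_state()['clock'],proj(S,get_state()['ee_pos']))
for n,p in(('S',S),('T',T)):
  for q in('shelf_seat','cassette_center','valve_grip'):
    for b in boxes_of(p,q):print(n,q,np.round(b['at'],3),b['conf'])
```

```text
8.65 (np.float64(329.95864850024486), np.float64(180.37639486099997))
S shelf_seat [ 0.55  -0.128  0.132] 0.61
S cassette_center [0.8   0.139 0.048] 0.94
S cassette_center [0.555 0.209 0.045] 0.9
S cassette_center [ 0.811 -0.05   0.047] 0.78
S cassette_center [0.61  0.051 0.243] 0.61
S cassette_center [ 0.609 -0.305  0.05 ] 0.59
S valve_grip [0.46  0.039 0.11 ] 0.49
T shelf_seat [ 0.591 -0.069  0.128] 0.88
T shelf_seat [0.567 0.019 0.199] 0.59
T cassette_center [0.611 0.03  0.247] 0.68
T cassette_center [0.802 0.122 0.044] 0.67
T cassette_center [ 0.642 -0.317  0.043] 0.65
T cassette_center [ 0.812 -0.075  0.05 ] 0.61
T cassette_center [0.55  0.195 0.047] 0.59
T valve_grip [ 0.592 -0.067  0.129] 0.68
T valve_grip [0.635 0.318 0.06 ] 0.22
```

```bash
python3 -m inch '[[255,0,0,0.002,0],[255,0,0,0.004,0],[255,0,0,0.006,0],[255,0,0,0.007,0],[255,0,0,0.007,0]]'|egrep 'ee_pos|ft_force'
python3 - <<'E'
from h import *
S=eyes.read_camera('side');T=eyes.read_camera('top')
t=lambda x,y:(285+x/5-.4,150+y/5-.4)
s=lambda x,y:(270+x/5-.4,140+y/5-.4)
for n,a,b in(('guide/stop near',t(457,328),s(437,140)),('stop near',t(470,342),s(458,107)),('stop far',t(475,72),s(206,42)),
 ('near guide entry',t(245,335),s(375,270)),('lid red',t(71,97),s(114,222)),('lid green',t(171,102),s(159,152)),('lid or',t(65,195),s(215,254)),('lid blue',t(167,200),s(257,181)),('strip near right',t(235,300),s(362,215)),('shelf face far corner at stop',t(455,98),s(220,95))):
    X,e=tri(T,a,S,b);print(n,np.round(X,3),round(e,4))
E
```

```text
ee_pos: [0.6005, -0.1122, 0.1102]
ft_force: [-5.0, 0.9, 12.9]
guide/stop near [ 0.538 -0.159  0.137] 0.001
stop near [ 0.528 -0.161  0.162] 0.0029
stop far [ 0.677 -0.169  0.159] 0.0006
near guide entry [ 0.535 -0.04   0.154] 0.0074
lid red [0.639 0.051 0.245] 0.0006
lid green [0.636 0.001 0.244] 0.0
lid or [0.589 0.053 0.245] 0.0006
lid blue [0.587 0.003 0.244] 0.0004
strip near right [ 0.544 -0.033  0.2  ] 0.002
shelf face far corner at stop [ 0.669 -0.163  0.127] 0.0044
```

Run:
```python
from h import *
S=eyes.read_camera('side');T=eyes.read_camera('top');s=get_state()
print(s['clock'],s['ee_pos'],s['ft_force'],s['width'],proj(S,s['ee_pos']),proj(T,s['ee_pos']))
a=cv2.resize(T['img'][140:260,280:400],None,fx=3.3,fy=3.3,interpolation=cv2.INTER_CUBIC)
b=cv2.resize(S['img'][100:220,280:400],None,fx=3.3,fy=3.3,interpolation=cv2.INTER_CUBIC)
cv2.imwrite('pics/m3.png',np.hstack([a,b]))
```

```text
9.65 [ 0.60055179 -0.11217705  0.11021232] [-4.36666387  1.37971813 12.74169258] -0.00019912421896242188 (np.float64(329.86889521973404), np.float64(180.4531046303715)) (np.float64(357.47468191371513), np.float64(194.53652067583226))
```

View pics/m3.png

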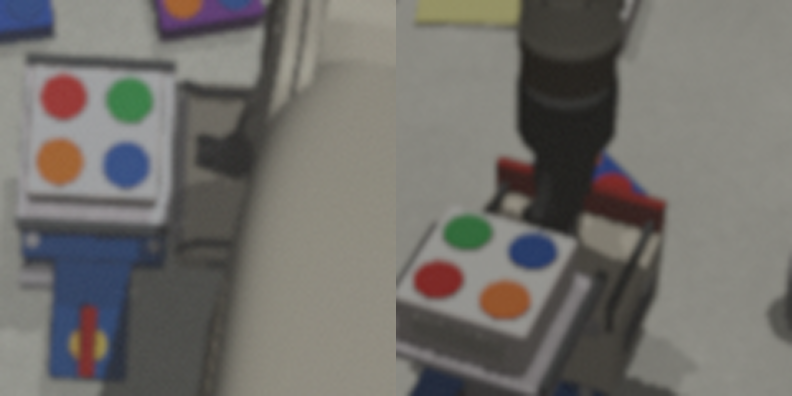

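```bash
python3 -m inch '[[255,0,0,-0.1,0],[255,0,0,-0.18,0],[255,0,0,-0.18,0],[255,0,0,-0.18,0],[255,0,0,-0.18,0]]'|egrep 'ee_pos|ft_force'
python3 - <<'E'
from h import *
S=eyes.read_camera('side');T=eyes.read_camera('top');s=get_state()
print(s['ee_pos'],proj(S,s['ee_pos']),proj(T,s['ee_pos']))
b=cv2.resize(S['img'][100:220,270:400],None,fx=5,fy=5,interpolation=cv2.INTER_CUBIC)
cv2.circle(b,tuple(int(round((c-o)*5)) for c,o in zip(proj(S,s['ee_pos']),(270,100))),4,(0,255,255),1)
th=np.array([-.05])
yv=np.array([.05,.9988,0]);xv=np.array([.9988,-.05,0]);C=np.array([.613,.0266,0]);seat=C-.136*yv
for z,col in((.11,(255,0,255)),(.13,(0,255,0))):
    for a,c,h in((62,60,0),(-62,60,0),(62,-50,0),(-62,-50,0),(62,-50,.03),(-62,-50,.03)):
        X=seat+a/1e3*xv+c/1e3*yv+[0,0,z+h];u,v=proj(S,X);cv2.circle(b,(int((u-270+.5)*5),int((v-100+.5)*5)),3,col,-1)
cv2.imwrite('pics/m4.png',b)
E
```

```text
ee_pos: [0.5996, -0.112, 0.196]
ft_force: [-0.1, 0.1, -0.7]
[ 0.59925293 -0.11193295  0.19533261] (np.float64(331.01319605560997), np.float64(157.83488850691967)) (np.float64(361.4974821440112), np.float64(188.75653376476575))
```

View pics/m4.png

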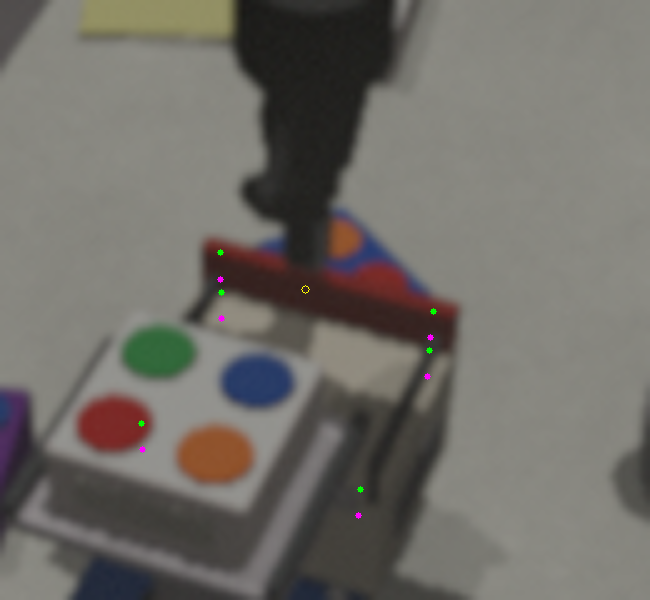

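```bash
python3 -m inch '[[255,-0.1,0,0,0],[255,-0.2,0,0,0],[255,-0.3,0,0,0],[255,-0.3,0,0,0],[255,-0.3,0,0,0]]'|egrep 'ee_pos|ft_force'; python3 go.py .4634 .0341 .14 -.05
```

```text
ee_pos: [0.4489, -0.1042, 0.1965]
ft_force: [0.5, -0.4, 0.3]
clock 10.75 pos [ 0.4489 -0.1042  0.1965] yaw -0.0519 F [ 0.5 -0.4  0.3] w 0.0005 | rows [ 0.0148 -0.2777  0.113 ] -0.0006
```

```bash
python3 -m inch '[[255,0.01,-0.1,0,0],[255,0.015,-0.2,0.03,0],[255,0.015,-0.278,0.07,0],[255,0.015,-0.278,0.11,0],[255,0.015,-0.278,0.11,0]]'|egrep 'ee_pos|ft_force'
python3 - <<'E'
from h import *
S=eyes.read_camera('side');T=eyes.read_camera('top');s=get_state()
print(s['clock'],s['ee_pos'])
im=[]
for p,o in((T,(260,180)),(S,(310,170))):
    b=cv2.resize(p['img'][o[1]:o[1]+90,o[0]:o[0]+90],None,fx=4.4,fy=4.4,interpolation=cv2.INTER_CUBIC)
    u,v=proj(p,s['ee_pos']);cv2.circle(b,(int((u-o[0]+.5)*4.4),int((v-o[1]+.5)*4.4)),4,(0,255,255),1);im.append(b)
cv2.imwrite('pics/m5.png',np.hstack(im))
E
```

```text
ee_pos: [0.4642, 0.0039, 0.1394]
ft_force: [-1.0, -0.5, -0.2]
11.35 [0.4657201  0.00309051 0.14208212]
```

View pics/m5.png

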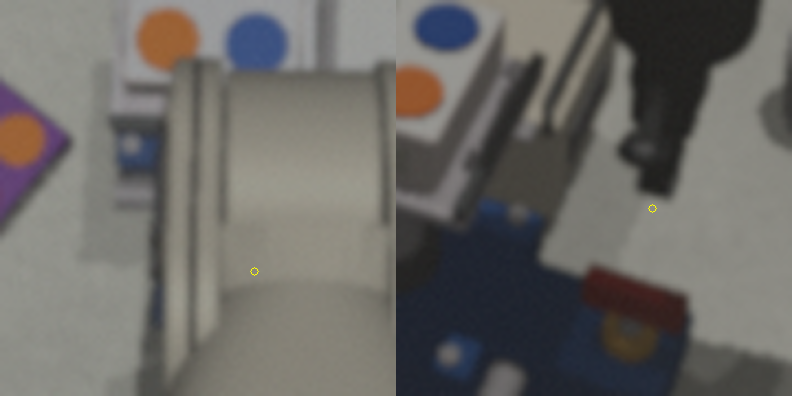

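```bash
python3 go.py .4634 .0341 .13 -.05; python3 -m inch '[[255,0,0,0,0],[255,0,0,0,0],[255,0,0,0,0],[255,0,0,0,0],[255,0,0,0,0]]'|egrep 'ee_pos|ft_force';python3 go.py .4634 .0341 .105 -.05
```

```text
clock 11.35 pos [0.4657 0.0031 0.1421] yaw -0.01 F [ 0.2 -0.3  0.3] w -0.0 | rows [-0.0052 -0.0613  0.0257] 0.0127
ee_pos: [0.4649, 0.0029, 0.1426]
ft_force: [0.1, 0.1, 0.6]
clock 11.85 pos [0.4649 0.0029 0.1426] yaw -0.0105 F [0.1 0.1 0.6] w 0.0001 | rows [-0.0037 -0.0605  0.0767] 0.0126
```

```bash
python3 -m inch '[[0,-0.003,-0.03,0,0.0126],[0,-0.003,-0.06,0,0.0126],[0,-0.003,-0.06,0,0.0126],[0,-0.003,-0.06,0,0.0126],[0,-0.003,-0.06,0,0.0126]]'|egrep 'ee_pos|ft_force';python3 go.py .4634 .0341 .105 -.05; python3 -c "
from h import *;print(np.round(get_state()['joint_pos'],3))"
```

```text
ee_pos: [0.4631, 0.0074, 0.143]
ft_force: [0.2, 0.1, -1.0]
clock 12.35 pos [0.4631 0.0074 0.143 ] yaw -0.0154 F [ 0.2  0.1 -1. ] w 0.0721 | rows [-0.0001 -0.0498  0.0784] 0.011
[-0.016  0.213 -0.214  1.146  0.046  3.141]
```

```bash
R='egrep ee_pos|ft_force'; python3 -m inch '[[255,0,-0.02,0,-0.24],[255,0,-0.05,0,-0.24],[255,0,-0.05,0,-0.24],[255,0,-0.05,0,-0.24],[255,0,-0.05,0,-0.24]]'|egrep 'ee_pos'; python3 -m inch '[[255,0,0,0,-0.24],[255,0,0,0,-0.24],[255,0,0,0,-0.24],[255,0,0,0,-0.24],[255,0,0,0,-0.24]]'|egrep 'ee_pos'; python3 -m inch '[[255,0,0,0,-0.24],[255,0,0,0,-0.24],[255,0,0,0,-0.24],[255,0,0,0,-0.24],[255,0,0,0,-0.24]]'|egrep 'ee_pos'; python3 -m inch '[[255,0,0,0,-0.24],[255,0,0,0,-0.24],[255,0,0,0,-0.24],[255,0,0,0,-0.24],[255,0,0,0,-0.24]]'|egrep 'ee_pos';python3 go.py .4634 .0341 .11 3.0916; python3 -c "
from h import *;print(np.round(get_state()['joint_pos'],3))"
```

```text
ee_pos: [0.4635, 0.0325, 0.1442]
ee_pos: [0.4635, 0.0323, 0.1441]
ee_pos: [0.4635, 0.0323, 0.1441]
ee_pos: [0.4635, 0.0324, 0.1441]
clock 14.35 pos [0.4635 0.0324 0.1441] yaw 2.9909 F [ 0.   0.3 -0.1] w -0.0001 | rows [0.0002 0.0003 0.0684] -0.032
[ 0.037  0.213 -0.211  1.147  0.046  0.188]
```

```bash
python3 -m inch '[[255,0,0.003,0.03,-0.032],[255,0,0.003,0.06,-0.032],[255,0,0.003,0.068,-0.032],[255,0,0.003,0.068,-0.032],[255,0,0.003,0.068,-0.032]]'|egrep 'ee_pos|ft_f'; python3 go.py .4634 .0341 .09 3.0916
python3 - <<'E'
from h import *
from scipy.spatial.transform import Rotation as R
s=get_state();print(R.from_rotvec(s['tcp_rot']).as_matrix().round(3))
S=eyes.read_camera('side')
o=(320,190);b=cv2.resize(S['img'][o[1]:o[1]+80,o[0]:o[0]+80],None,fx=7,fy=7,interpolation=cv2.INTER_CUBIC)
u,v=proj(S,s['ee_pos']);cv2.circle(b,(int((u-o[0]+.5)*7),int((v-o[1]+.5)*7)),4,(0,255,255),1);cv2.imwrite('pics/m6.png',b)
E
```

```text
ee_pos: [0.4641, 0.0354, 0.1108]
ft_force: [-0.3, -1.1, 0.2]
clock 14.85 pos [0.4641 0.0354 0.1108] yaw 3.0849 F [-0.3 -1.1  0.2] w 0.0 | rows [ 0.0012 -0.0045  0.0414] -0.0021
[[-0.998  0.057 -0.   ]
 [ 0.057  0.997  0.046]
 [ 0.003  0.046 -0.999]]
```

View pics/m6.png

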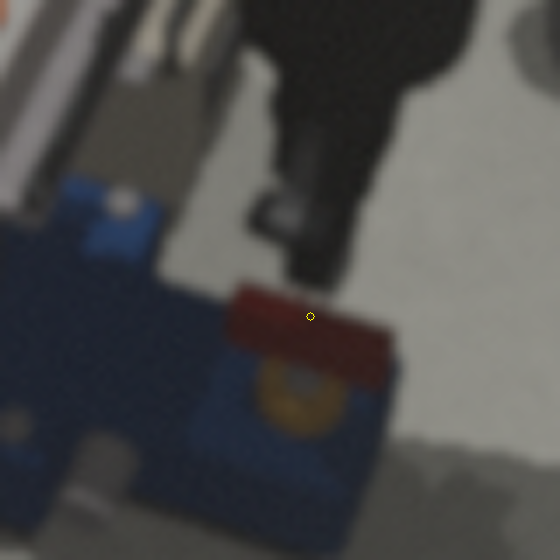

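```bash
python3 -m inch '[[255,0,-0.002,0.004,0],[255,0,-0.003,0.008,0],[255,0,-0.003,0.010,0],[255,0,-0.003,0.012,0],[255,0,-0.003,0.012,0]]'|egrep 'ee_pos|ft_f';python3 -m inch '[[255,0,0,0.003,0],[255,0,0,0.006,0],[255,0,0,0.008,0],[255,0,0,0.008,0],[255,0,0,0.008,0]]'|egrep 'ee_pos|ft_f'
```

```text
ee_pos: [0.4635, 0.0341, 0.1041]
ft_force: [0.2, 1.5, -0.0]
ee_pos: [0.4636, 0.0343, 0.1002]
ft_force: [0.1, -0.8, 0.3]
```

```bash
python3 -m inch '[[255,0,0,0.003,0],[255,0,0,0.006,0],[255,0,0,0.008,0],[255,0,0,0.008,0],[255,0,0,0.008,0]]'|egrep 'ee_pos|ft_f'
```

```text
ee_pos: [0.4635, 0.0345, 0.0962]
ft_force: [-0.3, -0.4, 0.2]
```

```bash
python3 -m inch '[[255,0,0,0.003,0],[255,0,0,0.006,0],[255,0,0,0.008,0],[255,0,0,0.008,0],[255,0,0,0.008,0]]'|egrep 'ee_pos|ft_f'
```

```text
ee_pos: [0.4636, 0.0347, 0.0922]
ft_force: [0.0, 1.0, -0.3]
```

```bash
python3 -m inch '[[255,0,0,0.003,0],[255,0,0,0.006,0],[255,0,0,0.008,0],[255,0,0,0.008,0],[255,0,0,0.008,0]]'|egrep 'ee_pos|ft_f'
```

```text
ee_pos: [0.4641, 0.0347, 0.0907]
ft_force: [-6.5, -1.9, 16.5]
```

```bash
python3 -m inch '[[255,0,0,-0.05,0],[0,0,0,-0.05,0],[0,0,0,-0.05,0],[0,0,0,-0.05,0],[0,0,0,-0.05,0]]'|egrep 'ee_pos|ft_f|width';python3 go.py .4634 .0341 .063 3.0916
```

```text
ee_pos: [0.4629, 0.0337, 0.1123]
ft_force: [0.6, -0.3, 0.3]
width: 0.0581
clock 17.9 pos [0.4629 0.0337 0.1123] yaw 3.0851 F [ 0.6 -0.3  0.3] w 0.0581 | rows [-0.0016 -0.0037  0.0985] -0.0021
```

```bash
python3 -m inch '[[0,-0.0016,-0.004,0.01,-0.002],[0,-0.0016,-0.004,0.04,-0.002],[0,-0.0016,-0.004,0.07,-0.002],[0,-0.0016,-0.004,0.098,-0.002],[0,-0.0016,-0.004,0.098,-0.002]]'|egrep 'ee_pos|ft_f|width';python3 -m inch '[[200,0,0,0,0],[255,0,0,0,0],[255,0,0,0,0],[255,0,0,0,0],[255,0,0,0,0]]'|egrep 'ee_pos|ft_f|width|grip';python3 go.py .4634 .0341 .063 3.0916
```

```text
ee_pos: [0.462, 0.0338, 0.0617]
ft_force: [-1.1, 0.0, 1.1]
width: 0.0853
ee_pos: [0.4648, 0.0352, 0.0649]
ft_force: [-4.6, 2.6, 12.8]
width: 0.0135
grip_force: 62.5
clock 18.9 pos [0.4648 0.0352 0.0649] yaw 3.0919 F [-4.6  2.6 12.8] w 0.0135 | rows [ 0.0027 -0.0026  0.0037] 0.0001
```

```bash
cat > tr.py <<'E'
from h import *
import json,os
def lids(p):
    h=cv2.cvtColor(cv2.GaussianBlur(p['img'],(0,0),.7),cv2.COLOR_BGR2HSV).astype(int);out={}
    for n,(a,b) in dict(green=(45,80),orange=(9,22)).items():
        m=((h[...,0]>=a)&(h[...,0]<=b)&(h[...,1]>110)).astype(np.uint8)
        m[:150]=0;m[230:]=0;m[:,:275]=0;m[:,335:]=0
        k,l,st,c=cv2.connectedComponentsWithStats(m)
        if k>1:
            i=1+np.argmax(st[1:,4]);out[n]=(c[i].tolist(),int(st[i,4]))
    return out
p=eyes.read_camera('side');s=get_state();L=lids(p)
if not os.path.exists('base.json'): json.dump(L,open('base.json','w'));print(L)
B=json.load(open('base.json'));P0={'green':(.636,.001),'orange':(.589,.053)}
from scipy.optimize import brentq
d=[]
for n in L:
    q0=proj(p,[*P0[n],.2445]);dv=L[n][0][1]-B[n][0][1]
    d.append(brentq(lambda z:proj(p,[*P0[n],.2445-z])[1]-q0[1]-dv,-.02,.15))
from scipy.spatial.transform import Rotation as R
M=R.from_rotvec(s['tcp_rot']).as_matrix()
print('t',round(float(s['clock']),2),'drop mm',np.round(1e3*np.array(d),2),'area',[L[n][1] for n in L],'turn',round(float((np.arctan2(M[1,0],M[0,0])%6.2832)-3.0919),3),'F',np.round(s['ft_force'],1),'Mz',round(float(s['torque'][2]),2),'w',round(float(s['width']),4))
E
python3 tr.py
python3 -m inch '[[255,0,0,-0.006,-0.016],[255,0,0,-0.006,-0.032],[255,0,0,-0.006,-0.048],[255,0,0,-0.006,-0.064],[255,0,0,-0.006,-0.064]]'|egrep 'ee_pos'; python3 tr.py
```

```text
{'green': ([301.2352941176471, 170.0], 68), 'orange': ([312.6470588235294, 190.52100840336135], 119)}
t 18.95 drop mm [0. 0.] area [68, 119] turn 0.0 F [-0.3  6.5  2.6] Mz -0.03 w 0.0134
ee_pos: [0.4645, 0.0355, 0.0652]
t 19.5 drop mm [0. 0.] area [68, 119] turn 0.203 F [  6.2   7.5 -16.8] Mz 0.12 w 0.013
```

```bash
python3 -m inch '[[255,0,0,0.003,-0.005],[255,0,0,0.003,-0.01],[255,0,0,0.003,-0.014],[255,0,0,0.003,-0.014],[255,0,0,0.003,-0.014]]' >/dev/null; python3 tr.py
```

```text
t 20.05 drop mm [0. 0.] area [68, 119] turn 0.246 F [ 3.4  7.5 -7.3] Mz -0.03 w 0.0128
```

```bash
python3 -m inch '[[255,0,0,0,-0.005],[255,0,0,0,-0.01],[255,0,0,0,-0.014],[255,0,0,0,-0.014],[255,0,0,0,-0.014]]' >/dev/null; python3 tr.py
```

```text
t 20.6 drop mm [0. 0.] area [68, 119] turn 0.29 F [ 2.9  7.8 -7.3] Mz -0.07 w 0.0131
```

```bash
python3 -m inch '[[255,0,0,0,-0.005],[255,0,0,0,-0.01],[255,0,0,0,-0.014],[255,0,0,0,-0.014],[255,0,0,0,-0.014]]' >/dev/null; python3 tr.py
```

```text
t 21.15 drop mm [0. 0.] area [68, 119] turn 0.334 F [ 2.5  6.9 -7.4] Mz -0.09 w 0.0129
```

```bash
python3 -m inch '[[255,0,0,0,-0.005],[255,0,0,0,-0.01],[255,0,0,0,-0.013],[255,0,0,0,-0.013],[255,0,0,0,-0.013]]' >/dev/null; python3 tr.py
```

```text
t 21.7 drop mm [0. 0.] area [68, 119] turn 0.375 F [ 2.6  8.2 -7.5] Mz -0.08 w 0.0131
```

```bash
python3 -m inch '[[255,0,0,0,-0.005],[255,0,0,0,-0.01],[255,0,0,0,-0.013],[255,0,0,0,-0.013],[255,0,0,0,-0.013]]' >/dev/null; python3 tr.py
```

```text
t 22.25 drop mm [0. 0.] area [68, 119] turn 0.415 F [ 3.2  7.6 -6.5] Mz -0.12 w 0.0126
```

```bash
python3 -m inch '[[255,0,0,0,-0.005],[255,0,0,0,-0.01],[255,0,0,0,-0.013],[255,0,0,0,-0.013],[255,0,0,0,-0.013]]' >/dev/null; python3 tr.py
```

```text
t 22.8 drop mm [-0.1  0. ] area [67, 119] turn 0.456 F [ 2.2  8.9 -5.7] Mz -0.06 w 0.013
```

Run:
```python
from h import *
a=eyes.read_camera('side')['img'].astype(int);b=cv2.imread('pics/side0.png').astype(int)
print(np.abs(a-b)[150:200,280:335].mean(), np.abs(a-b).mean())
```

```text
5.531272727272727 16.2949765625
```

```bash
python3 -m inch '[[255,0,0,0,-0.005],[255,0,0,0,-0.01],[255,0,0,0,-0.013],[255,0,0,0,-0.013],[255,0,0,0,-0.013]]' >/dev/null; python3 tr.py
```

```text
t 23.4 drop mm [3.05 2.67] area [67, 121] turn 0.497 F [ 1.5  8.8 -6.7] Mz -0.09 w 0.0129
```

```bash
python3 -m inch '[[255,0,0,0,-0.005],[255,0,0,0,-0.01],[255,0,0,0,-0.01],[255,0,0,0,-0.01],[255,0,0,0,-0.01]]' >/dev/null; python3 tr.py
```

```text
t 23.95 drop mm [9.91 9.74] area [69, 120] turn 0.529 F [ 2.4  8.8 -6.7] Mz -0.1 w 0.0131
```

```bash
python3 -m inch '[[255,0,0,0,0],[255,0,0,0,0],[255,0,0,0,0],[255,0,0,0,0],[255,0,0,0,0]]' >/dev/null; python3 tr.py
```

```text
t 24.5 drop mm [17.42 17.16] area [69, 118] turn 0.529 F [ 2.3  9.  -7.3] Mz -0.06 w 0.0132
```

```bash
python3 -m inch '[[255,0,0,0,0],[255,0,0,0,0],[255,0,0,0,0],[255,0,0,0,0],[255,0,0,0,0]]' >/dev/null; python3 tr.py
```

```text
t 25.05 drop mm [25.19 24.95] area [68, 121] turn 0.529 F [ 1.9  8.2 -8.2] Mz -0.05 w 0.0127
```

```bash
python3 -m inch '[[255,0,0,0,0],[255,0,0,0,0],[255,0,0,0,0],[255,0,0,0,0],[255,0,0,0,0]]' >/dev/null; python3 -m inch '[[255,0,0,0,0],[255,0,0,0,0],[255,0,0,0,0],[255,0,0,0,0],[255,0,0,0,0]]' >/dev/null; python3 tr.py
```

```text
t 26.1 drop mm [39.04 38.63] area [66, 119] turn 0.529 F [ 1.9  9.3 -7.1] Mz -0.1 w 0.0134
```

```bash
python3 -m inch '[[255,0,0,0,0],[255,0,0,0,0],[255,0,0,0,0],[255,0,0,0,0],[255,0,0,0,0]]' >/dev/null; python3 tr.py
```

```text
t 26.65 drop mm [46.07 45.61] area [64, 118] turn 0.529 F [ 3.6  9.6 -6.5] Mz -0.07 w 0.013
```

```bash
python3 -m inch '[[255,0,0,0,0],[255,0,0,0,0],[255,0,0,0,0],[255,0,0,0,0],[255,0,0,0,0]]' >/dev/null; python3 -m inch '[[255,0,0,0,0],[255,0,0,0,0],[255,0,0,0,0],[255,0,0,0,0],[255,0,0,0,0]]' >/dev/null; python3 -m inch '[[255,0,0,0,0],[255,0,0,0,0.03],[255,0,0,0,0.04],[255,0,0,0,0.04],[255,0,0,0,0.04]]' >/dev/null; python3 tr.py
python3 - <<'E'
from h import *
S=eyes.read_camera('side');cv2.imwrite('pics/s7raw.png',S['img'])
o=(290,140);b=cv2.resize(S['img'][o[1]:o[1]+75,o[0]:o[0]+90],None,fx=8,fy=8,interpolation=cv2.INTER_CUBIC)
b=cv2.convertScaleAbs(b,alpha=1.3,beta=10);cv2.imwrite('pics/m7.png',b)
E
```

```text
t 28.2 drop mm [60.94 60.62] area [64, 114] turn 0.403 F [ 2.5  8.4 -7.4] Mz -0.08 w 0.0133
```

View pics/m7.png

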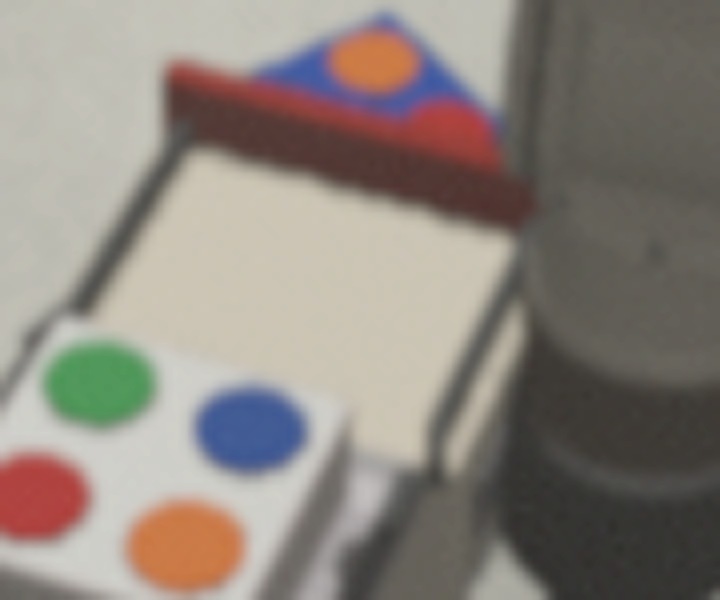

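```bash
python3 -m inch '[[255,0,0,0,0.045],[255,0,0,0,0.09],[255,0,0,0,0.097],[255,0,0,0,0.097],[0,0,0,0,0.097]]' |egrep ee_pos; python3 -m inch '[[0,0,0,0,0],[0,0,0,0,0],[0,0,0,-0.05,0],[0,0,0,-0.15,0],[255,0,0,-0.25,0]]' |egrep 'ee_pos|width';python3 go.py .613 .027 .19 3.0919
```

```text
ee_pos: [0.4641, 0.0344, 0.0653]
ee_pos: [0.4633, 0.0278, 0.1915]
width: 0.0727
clock 29.25 pos [0.4633 0.0278 0.1915] yaw -3.0949 F [ 1.1 -0.1  1.4] w 0.0727 | rows [-0.2991 -0.0156  0.0018] -1.9693
```

```bash
python3 -m inch '[[255,-0.1,0,0,0.03],[255,-0.2,-0.008,0,0.03],[255,-0.298,-0.016,0,0.03],[255,-0.298,-0.016,0.01,0.03],[255,-0.298,-0.016,0.02,0.03]]' |egrep 'ee_pos|ft_f|width'; python3 -m inch '[[255,0,0,0.002,0],[255,0,0,0.004,0],[255,0,0,0.006,0],[255,0,0,0.008,0],[255,0,0,0.008,0]]' |egrep 'ee_pos|ft_f|width'
```

```text
ee_pos: [0.6137, 0.0272, 0.1782]
ft_force: [-1.7, 0.2, -0.9]
width: 0.0003
ee_pos: [0.6133, 0.0278, 0.1771]
ft_force: [0.3, -0.3, -0.3]
width: 0.0001
```

```bash
python3 -m inch '[[255,0,0,0.002,0],[255,0,0,0.004,0],[255,0,0,0.006,0],[255,0,0,0.007,0],[255,0,0,0.007,0]]' |egrep 'ee_pos|ft_f|width'
```

```text
ee_pos: [0.6135, 0.0279, 0.1726]
ft_force: [0.4, 1.0, -0.4]
width: 0.0001
```

```bash
python3 -m inch '[[255,0,0,0.002,0],[255,0,0,0.004,0],[255,0,0,0.005,0],[255,0,0,0.005,0],[255,0,0,0.005,0]]' |egrep 'ee_pos|ft_f'
```

```text
ee_pos: [0.6136, 0.028, 0.1703]
ft_force: [-0.1, 0.5, -0.3]
```

```bash
python3 -m inch '[[255,0,0,0.002,0],[255,0,0,0.004,0],[255,0,0,0.005,0],[255,0,0,0.005,0],[255,0,0,0.005,0]]' |egrep 'ee_pos|ft_f'
```

```text
ee_pos: [0.6136, 0.0281, 0.1678]
ft_force: [-0.6, 0.3, -0.1]
```

```bash
python3 -m inch '[[255,0,0,0.002,0],[255,0,0,0.004,0],[255,0,0,0.005,0],[255,0,0,0.005,0],[255,0,0,0.005,0]]' |egrep 'ee_pos|ft_f|clock'
```

```text
clock: 32.25
ee_pos: [0.6136, 0.0283, 0.1653]
ft_force: [-0.0, 0.3, 0.2]
```

```bash
python3 -m inch '[[255,0,0,0.002,0],[255,0,0,0.004,0],[255,0,0,0.006,0],[255,0,0,0.006,0],[255,0,0,0.006,0]]' |egrep 'ee_pos|ft_f|clock'
```

```text
clock: 32.75
ee_pos: [0.6136, 0.0283, 0.1629]
ft_force: [-1.4, 0.2, 3.7]
```

```bash
python3 tr.py; python3 go.py .4640 .0345 .115 3.19
```

```text
t 32.8 drop mm [60.78] area [115] turn 0.002 F [-2.8 -0.1  5.2] Mz -0.01 w -0.0
clock 32.8 pos [0.6137 0.0284 0.163 ] yaw 3.0944 F [-2.8 -0.1  5.2] w -0.0 | rows [ 0.2993 -0.0063  0.0965] -0.0304
```

```bash
python3 -m inch '[[255,0.01,0,-0.03,-0.03],[0,0.11,0,-0.03,-0.03],[0,0.21,-0.006,-0.03,-0.03],[0,0.3,-0.006,-0.02,-0.03],[0,0.3,-0.006,0.05,-0.03]]' |egrep 'ee_pos|width'; python3 go.py .4640 .0345 .065 3.19
```

```text
ee_pos: [0.4613, 0.0338, 0.1408]
width: 0.0581
clock 33.3 pos [0.4613 0.0338 0.1408] yaw -3.0944 F [2.2 0.3 0. ] w 0.0581 | rows [-0.0045 -0.0059  0.1516] -2.0004
```

```bash
python3 -m inch '[[0,0,-0.005,0.04,0],[0,0,-0.005,0.1,0],[0,0,-0.005,0.145,0],[0,0,-0.005,0.145,0],[255,0,-0.005,0.145,0]]' |egrep 'ee_pos|width'; python3 -m inch '[[255,0,0,0,0],[255,0,0,0,0],[255,0,0,0,0],[255,0,0,0,0],[255,0,0,0,0]]' |egrep 'ee_pos|width|ft_f'; python3 tr.py
```

```text
ee_pos: [0.4634, 0.0345, 0.0651]
width: 0.0731
ee_pos: [0.4642, 0.0353, 0.0662]
ft_force: [-1.1, 4.9, 5.1]
width: 0.013
t 34.35 drop mm [60.71 60.56] area [64, 115] turn 0.098 F [-1.6  4.1  5.3] Mz 0.04 w 0.013
```

```bash
python3 -m inch '[[255,0,0,0,-0.046],[255,0,0,0,-0.092],[255,0,0,0,-0.137],[255,0,0,0,-0.137],[255,0,0,0,-0.137]]' |egrep 'ee_pos'; python3 tr.py
```

```text
ee_pos: [0.464, 0.0358, 0.0662]
t 34.9 drop mm [64.22 63.65] area [64, 111] turn 0.528 F [-1.8  5.5  5.5] Mz 0.25 w 0.013
```

```bash
python3 -m inch '[[255,0,0,0,0],[255,0,0,0,0],[255,0,0,0,0.045],[255,0,0,0,0.045],[255,0,0,0,0.045]]' |egrep 'ee_pos'; python3 tr.py
```

```text
ee_pos: [0.4641, 0.0356, 0.0662]
t 35.45 drop mm [68.21 67.4 ] area [64, 110] turn 0.386 F [-1.4  5.4  6.1] Mz -0.07 w 0.0133
```

```bash
python3 -m inch '[[255,0,0,0,0.047],[255,0,0,0,0.094],[255,0,0,0,0.127],[255,0,0,0,0.127],[255,0,0,0,0.127]]' |egrep 'ee_pos'; python3 tr.py;  python3 -m inch '[[0,0,0,0,0],[0,0,0,0,0],[0,0,0,0,0],[0,0,0,0,0],[0,0,0,-0.02,0]]' |egrep 'ee_pos|width';python3 tr.py
```

```text
ee_pos: [0.4642, 0.0351, 0.0662]
t 36.0 drop mm [67.73 67.39] area [63, 109] turn -0.011 F [-0.9  3.9  6. ] Mz 0.38 w 0.0132
ee_pos: [0.4622, 0.0338, 0.0742]
width: 0.0838
t 36.55 drop mm [68.29 67.4 ] area [62, 110] turn -0.013 F [0.2 0.2 0.4] Mz -0.01 w 0.0852
```

```bash
python3 -m inch '[[0,0,0,-0.1,0],[0,0,0,-0.2,0],[130,0,0,-0.27,0.24],[130,0,0,-0.27,0.24],[130,0,0,-0.27,0.24]]' |egrep 'ee_pos|width'; python3 go.py .618 .127 .20 1.5208
```

```text
ee_pos: [0.4652, 0.0277, 0.2125]
width: 0.0438
clock 37.05 pos [0.4652 0.0277 0.2125] yaw 2.6227 F [-1.2 -0.6 -0.2] w 0.0438 | rows [-0.1674  0.3229  0.0355] 0.3507
```

```bash
python3 -m inch '[[130,-0.05,0.09,0,0.35],[130,-0.1,0.18,0,0.35],[130,-0.15,0.28,0,0.35],[130,-0.168,0.323,0,0.35],[130,-0.168,0.323,0,0.35]]' |egrep 'ee_pos|width'; python3 -m inch '[[130,0,0,0,0.12],[130,0,0,0,0.12],[130,0,0,0,0.12],[130,0,0,0,0.12],[130,0,0,0,0.12]]'|egrep ee_pos; python3 go.py .618 .127 .12 1.5208
```

```text
ee_pos: [0.6189, 0.1299, 0.213]
width: 0.0418
ee_pos: [0.6163, 0.1271, 0.2148]
clock 38.05 pos [0.6163 0.1271 0.2148] yaw 1.5032 F [ 0.4 -0.4  0. ] w 0.0419 | rows [-0.0088  0.0042  0.1893] -0.0056
```

```bash
python3 -m inch '[[130,-0.009,0.004,0.06,-0.006],[130,-0.009,0.004,0.13,-0.006],[130,-0.009,0.004,0.19,-0.006],[130,-0.009,0.004,0.19,-0.006],[130,-0.009,0.004,0.19,-0.006]]' |egrep 'ee_pos|width|ft_f'; python3 go.py .615 .067 .12 1.5208;python3 - <<'E'
from h import *
for c in('side','top'):
    p=eyes.read_camera(c)
    for b in boxes_of(p,'cassette_center'):
        if b['at'][2]>.1: print(c,np.round(b['at'],3),b['conf'])
E
```

```text
ee_pos: [0.6176, 0.1269, 0.1196]
ft_force: [-0.4, -0.7, 0.6]
width: 0.0418
clock 38.55 pos [0.6176 0.1269 0.1196] yaw 1.521 F [-0.4 -0.7  0.6] w 0.0418 | rows [-0.1197  0.0007 -0.0063] 0.0001
side [0.584 0.023 0.177] 0.86
top [0.616 0.021 0.178] 0.56
```

```bash
python3 -m inch '[[130,-0.03,0,-0.0015,0],[130,-0.06,0,-0.003,0],[130,-0.07,0,-0.0035,0],[130,-0.08,0,-0.004,0],[130,-0.09,0,-0.0045,0]]' |egrep 'ee_pos|ft_f'; python3 -m inch '[[130,-0.01,0,-0.0005,0],[130,-0.02,0,-0.001,0],[130,-0.03,0,-0.0015,0],[130,-0.04,0,-0.002,0],[130,-0.05,0,-0.0025,0]]' |egrep 'ee_pos|ft_f'
```

```text
ee_pos: [0.6159, 0.0823, 0.1201]
ft_force: [-0.2, 4.2, 2.5]
ee_pos: [0.6145, 0.057, 0.12]
ft_force: [-0.9, 5.3, 4.8]
```

Run:
```python
from h import *
for c in('side','top'):
    p=eyes.read_camera(c)
    for b in boxes_of(p,'cassette_center'):
        if b['at'][2]>.1: print(c,np.round(b['at'],3),b['conf'])
```

```text
side [0.586 0.017 0.171] 0.71
top [ 0.63  -0.042  0.177] 0.55
```

```bash
python3 -m inch '[[130,-0.01,0,-0.0005,0],[130,-0.02,0,-0.001,0],[130,-0.03,0,-0.0015,0],[130,-0.04,0,-0.002,0],[130,-0.05,0,-0.0025,0]]' |egrep 'ee_pos|ft_f'; python3 -m inch '[[130,-0.01,0,-0.0005,0],[130,-0.02,0,-0.001,0],[130,-0.03,0,-0.0015,0],[130,-0.04,0,-0.002,0],[130,-0.05,0,-0.0025,0]]' |egrep 'ee_pos|ft_f'
```

```text
ee_pos: [0.6129, 0.0314, 0.1196]
ft_force: [0.6, 3.5, 1.5]
ee_pos: [0.6115, 0.0063, 0.1195]
ft_force: [-0.3, 3.5, 0.2]
```

```bash
python3 -m inch '[[130,-0.01,0,-0.0005,0],[130,-0.02,0,-0.001,0],[130,-0.03,0,-0.0015,0],[130,-0.04,0,-0.002,0],[130,-0.05,0,-0.0025,0]]' |egrep 'ee_pos|ft_f'
```

```text
ee_pos: [0.6102, -0.0186, 0.1196]
ft_force: [-0.7, 2.6, -1.7]
```

```bash
python3 -m inch '[[130,-0.008,0,-0.0005,0],[130,-0.016,0,-0.001,0],[130,-0.024,0,-0.0015,0],[130,-0.032,0,-0.002,0],[130,-0.032,0,-0.002,0]]' |egrep 'ee_pos|ft_f|clock'
python3 - <<'E'
from h import *
for c in('side','top'):
    p=eyes.read_camera(c)
    for b in boxes_of(p,'cassette_center'):
        if b['at'][2]>.1: print(c,np.round(b['at'],3),b['conf'])
E
```

```text
clock: 41.95
ee_pos: [0.6097, -0.035, 0.1203]
ft_force: [0.4, -0.6, 0.7]
side [ 0.581 -0.061  0.17 ] 0.61
```

```bash
python3 -m inch '[[130,-0.005,0,0,0],[130,-0.01,0,-0.0005,0],[130,-0.015,0,-0.001,0],[130,-0.02,0,-0.001,0],[130,-0.02,0,-0.001,0]]' |egrep 'ee_pos|ft_f|clock'
```

```text
clock: 42.65
ee_pos: [0.6093, -0.0443, 0.1204]
ft_force: [0.2, 2.4, 2.1]
```

```bash
python3 -m inch '[[130,-0.004,0,0,0],[130,-0.008,0,-0.0005,0],[130,-0.01,0,-0.0005,0],[130,-0.01,0,-0.0005,0],[130,-0.01,0,-0.0005,0]]' |egrep 'ee_pos|ft_f|clock'
```

```text
clock: 43.15
ee_pos: [0.6091, -0.046, 0.1205]
ft_force: [0.6, 10.5, 1.6]
```

```bash
python3 -m inch '[[130,0.03,0,0,0],[130,0.1,0,0,0],[130,0.2,0,0,0],[130,0.3,0,0,0],[130,0.38,0,-0.04,0]]' |egrep 'ee_pos|ft_f|clock';python3 -m inch '[[130,0,0,-0.1,0],[130,0,0,-0.15,0],[130,0,0,-0.15,0],[130,0,0,-0.15,0],[130,0,0,-0.15,0]]' |egrep 'ee_pos|ft_f|clock'
python3 - <<'E'
from h import *
P={c:eyes.read_camera(c) for c in('side','top')}
for c,p in P.items():
    for q in('cassette_center','platform_top','valve_grip','shelf_seat'):
        for b in boxes_of(p,q):
            if b['at'][2]>.09: print(c,q,np.round(b['at'],3),b['conf'])
o=(255,130);b=cv2.resize(P['side']['img'][o[1]:o[1]+130,o[0]:o[0]+140],None,fx=4,fy=4,interpolation=cv2.INTER_CUBIC)
cv2.imwrite('pics/m8.png',b)
E
```

```text
clock: 43.65
ee_pos: [0.6163, 0.1408, 0.1459]
ft_force: [-0.4, -0.4, 0.1]
clock: 44.15
ee_pos: [0.6178, 0.1354, 0.2221]
ft_force: [0.2, -0.6, -0.7]
side cassette_center [ 0.602 -0.088  0.177] 0.67
side cassette_center [0.598 0.047 0.135] 0.32
side platform_top [0.599 0.04  0.131] 0.77
side valve_grip [0.461 0.038 0.108] 0.53
side shelf_seat [ 0.538 -0.084  0.131] 0.75
top cassette_center [ 0.602 -0.106  0.176] 0.69
top platform_top [0.613 0.023 0.133] 0.84
top valve_grip [ 0.603 -0.105  0.176] 0.67
top valve_grip [0.466 0.03  0.115] 0.58
top shelf_seat [ 0.56  -0.098  0.131] 0.6
```

View pics/m8.png

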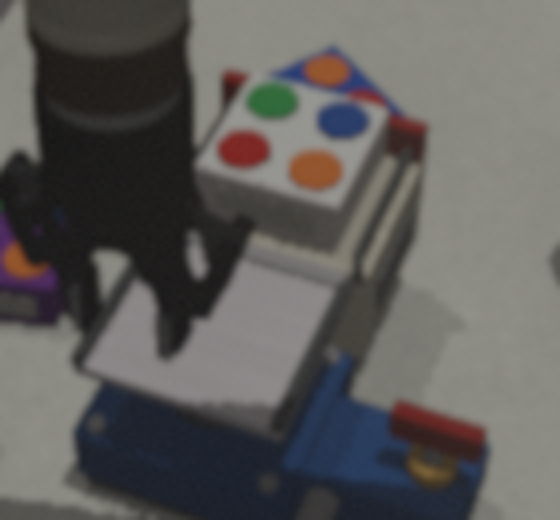

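The picture shows the cassette flat against the red stop (its lids around (300,130) in the crop). The empty platform is level with the shelf, the valve bar is back in its shut direction, and the gripper is clear of everything.

```bash
python3 -c "
from cell import workorder
print(workorder.close_job())"
```

```text
the job is handed in; nothing more can be done
None
```

I handed the job in at about 44 s of the 64 s. The platform sank at about 1.4 cm/s and stopped level with the shelf to within about 1 mm by measurement. The valve is shut and the cassette lies flat against the red end stop, with the bottle, pot and timer not approached; the hand-in returned no verdict.

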